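Close the clamshell press jig on a sleeve and hold it shut with the locking pin

TASK

Slide the brass sleeve right down onto the steel gauge post of the blue clamshell jig and let go of it, then swing the jig's lid shut over it. Then take the locking pin from its wooden stand, push it down through the lid's hole into the hole in the base until its collar sits on the lid, and finish while still gripping the pin's knob and pressing it firmly down, so that the lid stays pressed on the sleeve. Leave the mixing cup and the brush alone.

Things in the scene. Friction and masses are not known exactly. Their poses are not given: they have to be found in the camera images.
- jig: blue base of the clamshell jig, fixed, 170 (x) x 100 (y) x 20 mm; origin: centre of its underside on the table; x points from the free end (near the robot) to the hinge end, z up. Gauge post at its centre, guide hole 55 mm towards -x, hinge axis (along y) 75 mm towards +x, 49 mm high. Two brass stops, 10 mm wide, 23.5 mm high, at x -70, y +-42 mm
- jig_post (a point): point on the axis of the steel gauge post at the seat of the sleeve, 20.5 mm above the table; the post is 16 mm in diameter and rises 17.5 mm above this point with a chamfered top
- jig_hole (a point): centre of the mouth of the 15 mm vertical guide hole through the base, at the base's top, 20 mm above the table
- lid_hinge (a point): middle of the lid's hinge axis, 49 mm above the table; the axis runs along the jig's y
- jig_lid (a joint): lid angle, rad: 0 shut (level), 1.57 upright, 1.9 leaning back (stop). Aluminium plate 100 mm wide, 10 mm thick, reaching 155 mm from the hinge axis towards the jig's -x when shut, plus a red thumb tab 34 mm wide, 20 mm out. Hinge in mid thickness: shut, underside 44 mm and top 54 mm above the table. Stiff hinge (0.25 N m): the lid stays where it is left
- lid_hole (a point): centre of the mouth of the 16 mm hole through the lid, on the lid's outer face (the top when shut), 130 mm from the hinge axis; it lies over the guide hole when the lid is shut
- sleeve: brass sleeve, a ring standing upright on the table, 34 mm outside, 20 mm bore, 24 mm tall; origin at the centre of its lower face, z along its axis; seated on the post its top just meets the shut lid
- pin_stand: light wooden block 50 x 50 x 56 mm tall that holds the pin upright in a 15 mm hole 52 mm deep; fixed; origin at the centre of its underside
- pin: locking pin upright in the wooden stand, 92 mm long, about 80 g; origin: centre of its tip (lower end), z along the pin to the knob. Steel shank 12 mm diameter, chamfered tip, 0 to 50 mm; collar 30 mm diameter, 50 to 56 mm; round black knob 22 mm diameter, 56 to 92 mm, to grip. In the stand the collar rests on its top, the tip 6 mm above the table
- mixing_cup: white mixing cup, 64 mm across, 60 mm tall, a bystander at the back; origin at the centre of its underside
- brush: paint brush with wooden handle, 219 mm long, 56 mm wide, 14 mm thick, lying flat near the front edge, a bystander; origin at the centre of its underside
There are look-alikes about, which are no part of the job. What is meant by the pin is not red, and is the larger of those in its own colour.

How it is judged:
By the outcome, as a careful person would: the job done as asked, in the order asked, and still so for the second after the job is handed in, while the arm keeps its last pose, push and grip.
It also fails if it takes over 72 s, if anything falls off the work surface, if the arm or the gripper's body presses on something with over 40 N, if the wrist force passes 120 N, or if a joint passes its speed limit or range.

ROBOT

A 6-joint arm with a two-finger parallel gripper is mounted at the origin on a cart in front of the work surface, level with it; the furniture and walls round the work are solid. World frame = base frame: x ahead of the robot, y to its left, z up, the work surface at z = 0. Lengths are in mm, angles in rad, forces in N, time in s.
With the tool pointing down it reaches from about 300 to 775 mm from the base axis. Payload 14.6 kg.
Tool frame: the origin (TCP) lies between the finger pads; the fingertips stand manip.tip_reach ahead of it and the grasp point (between the pads) lies 5 mm behind it (manip.tip_reach is the distance from the TCP to the fingertips, in mm); z points along the fingers, y is the line along which they close (so a half turn about z gives the same grasp; the last joint's range is limited). The gripper opens to 94 mm and grips with 3 to 60 N. Pads are 16 mm wide; open, the fingers measure 119 mm over their backs; the gripper's body (75 mm by 177 mm) begins 78 mm behind the grasp point.
Start: joints at [-0.067, 0.3, 1.521, -0, 1.321, -0.067], TCP at [549.99, -0.002, 219.446] pointing down, gripper open.
Joint ranges: [-3.03, 3.03], [-0.79, 2.21], [0.23, 2.52], [-1.04, 4.18], [0, 3.07], [-2.55, 2.55]. Speed limits (rad/s): [2.22, 2.22, 2.57, 3.14, 3.14, 3.14].

INTERFACE

Orientations are given as [roll, pitch, yaw] about the fixed x, y, z axes, in that order (R = Rz(yaw) Ry(pitch) Rx(roll)).
In Python, from cell import manip gives the robot as it stands. The module is installed in compiled form; this text tells all that it offers.
- The arm moves only by the shell command python3 -m creep 'ROWS' [FORCE]. ROWS is JSON, a list of rows, each a list of 3 entries, a list of its own where there are three numbers: the opening, from -1 (shut) to 1 (fully open), then the shift along the tool's x, y, z in cm, then the turn about the tool's z in units of 5 degrees (1.0 is 5 degrees). In form: [[grip, [tx, ty, tz], roll], ...]. A call has 1 to 12 rows; each row is the pose to reach, as a shift and turn from the pose commanded when the call began, along the tool's axes at that moment; what a row does not reach only later rows make up. A row lasts 1/10 s, in which the tool goes at most 50 mm and 8.59 degrees, less where a joint would pass 70% of its speed; a pose out of reach is approached as far as the arm can. A call with a gripper value outside its range is refused whole. The fingers move at their own pace and stop on an object; FORCE is the grip in N (left out, the last holds). Time passes only in rows, so rows that repeat a pose let the fingers close. It gives the time, the measured TCP pose, the force, the opening and the grip force at its end, in the units of the state.
- manip.read_state(): the state, without advancing time (a new reading comes with each control period).
- manip.camera(name): name is "scene" or "side" or "wrist"; returns the picture (384x512x3 uint8, red, green, blue); there is no depth.
- manip.camera_params(name): a dict with "fovy" (degrees; the focal length in pixels is half the picture's height over the tangent of half this angle, whatever the lens; pixels are square), "cx", "cy" (the principal point, pixels), "origin" and "attitude" of the camera in the world. Camera axes: x right, y down, z forward; pixel columns grow to the right and rows downward; lengths in mm; the calibration is good to about 2 mm. A picture is of the moment at which its call begins: read the wrist's pose just before it. camera_params takes no time and is no camera call; for the wrist camera it gives the pose at the moment of the call.
- manip.sign_off(): hands the job in; it is judged then, once.
The state is a dict: "clock": time; "joints": joint angles; "qd": joint speeds; "effort": joint torques, N m; "eef_pos": TCP position; "eef_rot": TCP orientation; "wrist_force": force on the tool from outside, world axes, zero at the start; "moment": the same for the moment, N m; "finger_gap": finger opening in mm; "finger_force": force on a finger pad.
Only numpy, scipy, OpenCV 4.12 (cv2) and the standard library are available. Lean on these libraries where they do the work, as an engineer would, in place of code of your own. Each camera call takes 0.05 s, during which the arm holds its last target. There are 200 camera calls.

## Working session

There is one attempt and no reset: what is moved stays moved. The work goes in short steps, Python scripts to look and compute and a shell command to move; the robot and the scene stay as the last step left them, time stands still between calls to the robot, and variables do not carry over. Pictures are saved under pics/ and viewed, at most 10 in all, crops included, and the job is handed in when it is done.

```bash
mkdir -p pics; python3 - <<'E'
from cell import manip
import cv2,numpy as np
a=[]
for n in("scene","side","wrist"):
    p=manip.camera_params(n);print(n,p)
    im=manip.camera(n);np.save(f'pics/{n}0.npy',im);a.append(im)
print(manip.read_state(),manip.tip_reach)
for n,i in zip("abc",a): cv2.imwrite(f'pics/{n}0.png',cv2.resize(i[...,::-1],None,fx=1.5,fy=1.5))
E
```

```text
scene {'fovy': 52.329072061263275, 'cx': 255.24736901482459, 'cy': 190.8617657425916, 'origin': array([ 47.96627641, 480.99024721, 678.23080943]), 'attitude': array([-2.35397828,  0.0164551 , -2.1303073 ])}
side {'fovy': 46.99406425369099, 'cx': 257.29091381540275, 'cy': 195.6633215164214, 'origin': array([ 226.13613395, -736.84149027,  448.56390195]), 'attitude': array([-1.94281903,  0.00518544, -0.35510224])}
wrist {'fovy': 59.73449055686522, 'cx': 259.04981842578536, 'cy': 188.1600480133147, 'origin': array([549.64833671,  65.03113274, 384.86429455]), 'attitude': array([2.90969335e+00, 9.81176631e-04, 3.35090653e-04])}
{'clock': 0.15, 'joints': array([-6.66089484e-02,  3.00340163e-01,  1.52140048e+00, -1.80956012e-05,
        1.32076642e+00, -6.66155053e-02]), 'qd': array([-2.46877899e-04, -1.80935210e-03, -2.91156751e-03, -4.35217228e-05,
       -1.47742591e-03,  6.97622438e-04]), 'effort': array([-2.50185103e-04, -5.31960297e+01, -3.52822959e+01,  7.07691838e-02,
        2.35654798e-02, -3.66386917e-05]), 'eef_pos': array([5.49809430e+02, 3.47865339e-04, 2.19034566e+02]), 'eef_rot': array([-3.14067910e+00, -4.33791355e-05,  1.57080735e+00]), 'wrist_force': array([-0.58789062, -0.13219203, -0.23755032]), 'moment': array([ 0.01047759, -0.0058421 ,  0.02223492]), 'finger_force': 0.0, 'finger_gap': 93.90343202125362} 14.0
```

View pics/a0.png

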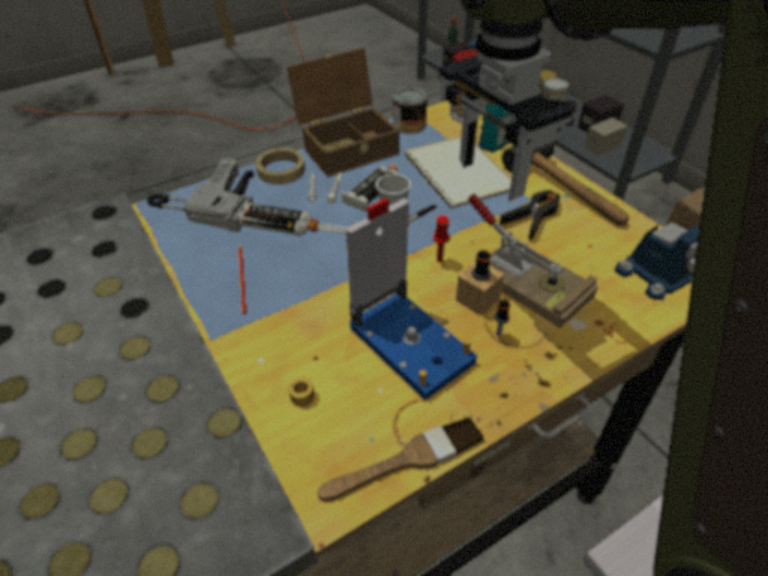

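View pics/b0.png

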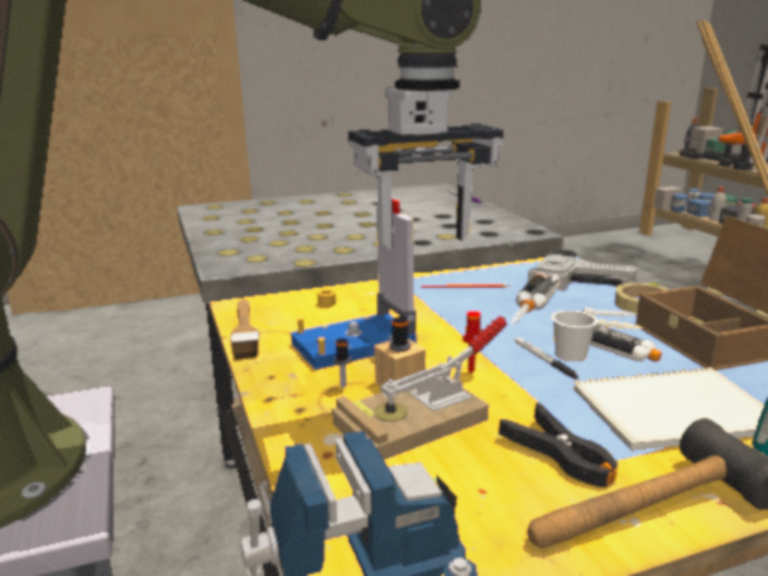

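View pics/c0.png

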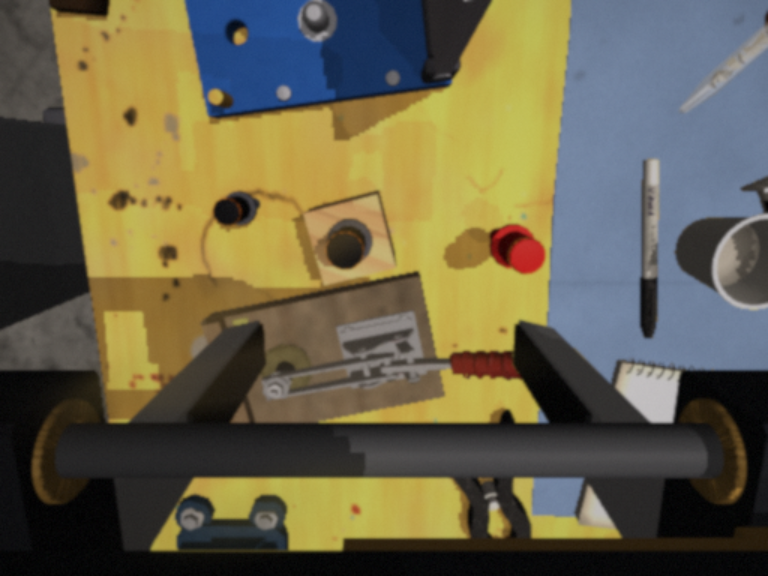

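Pin candidates in the scene view: the red pin (441,238), a small black-knob pin (502,315), and a larger black-knob pin in the wooden stand (482,265). The description (not red, larger black, in the stand) picks the one in the stand, at wrist (348,245). The jig post is at scene (411,332) and the sleeve at scene (301,391). The lid stands upright.

```bash
cat > h.py <<'E'
import numpy as np, cv2, sys
from scipy.spatial.transform import Rotation as R
from cell import manip
def ray(P,uv):
    f=192/np.tan(np.radians(P['fovy'])/2)
    d=np.array([(uv[0]-P['cx'])/f,(uv[1]-P['cy'])/f,1.])
    d=R.from_euler('xyz',P['attitude']).as_matrix()@d
    return np.array(P['origin']),d/np.linalg.norm(d)
def onz(P,uv,z):
    o,d=ray(P,uv); return o+d*(z-o[2])/d[2]
def tri(rs):
    A=0;b=0
    for o,d in rs:
        M=np.eye(3)-np.outer(d,d);A=A+M;b=b+M@o
    x=np.linalg.solve(A,b)
    return x.round(1),[round(float(np.linalg.norm((np.eye(3)-np.outer(d,d))@(x-o))),1) for o,d in rs]
def shift(w):  # world vector mm -> tool cm
    return (R.from_euler('xyz',manip.read_state()['eef_rot']).inv().apply(w)/10).round(2)
def snap(n,tag,fx=1.5):
    P=manip.camera_params(n);im=manip.camera(n)
    np.savez(f'pics/{tag}.npz',im=im,**P); cv2.imwrite(f'pics/{tag}.png',cv2.resize(im[...,::-1],None,fx=fx,fy=fx,interpolation=cv2.INTER_CUBIC)); return P,im
def proj(P,X):
    f=192/np.tan(np.radians(P['fovy'])/2)
    c=R.from_euler('xyz',P['attitude']).inv().apply(np.asarray(X,float)-P['origin'])
    return np.array([P['cx']+f*c[0]/c[2],P['cy']+f*c[1]/c[2]]).round(1)
E
python3 - <<'E'
from h import *
S,D=manip.camera_params('scene'),manip.camera_params('side')
W=dict(manip.camera_params('wrist'))
f={'post top':((411,330),(353,324),(318,13)),'pin top':((482,254),(400,322),(347,248)),'sleeve top':((301,386),(327,293),None),
'lid tab':((378,206),(396,206),None),'smallpin':((503,301),(342,343),(229,210)),'redpin':((441,219),(473,316),(526,252)),
'stop -y':((424,373),(321,341),(219,97))}
for k,v in f.items(): print(k,tri([ray(P,np.array(u)/1.5) for P,u in zip((S,D,W),v) if u]))
print('corner -y free',onz(W,np.array((211,117))/1.5,20),'hinge corner',onz(W,np.array((450,86))/1.5,20))
i=cv2.imread('pics/c0.png')[130:310,180:420]; cv2.imwrite('pics/crop.png',cv2.resize(i,None,fx=2,fy=2))
E
```

```text
post top (array([503.5, 159.5,  33. ]), [0.9, 1.5, 0.8])
pin top (array([525.5,  17.2,  92.8]), [2.6, 2.2, 0.7])
sleeve top (array([510. , 335.3,  20.2]), [1.3, 1.3])
lid tab (array([576.5, 166. , 211.9]), [1.4, 1.4])
smallpin (array([449.9,  36.3,  67.2]), [3.6, 3.1, 1.0])
redpin (array([632.9,  13.9,  86.3]), [2.6, 2.1, 0.8])
stop -y (array([442.2, 143.6,  10.2]), [31.9, 10.4, 35.1])
corner -y free [426.1267675   96.59775456  20.        ] hinge corner [591.38075502 116.86730251  20.        ]
```

View pics/crop.png

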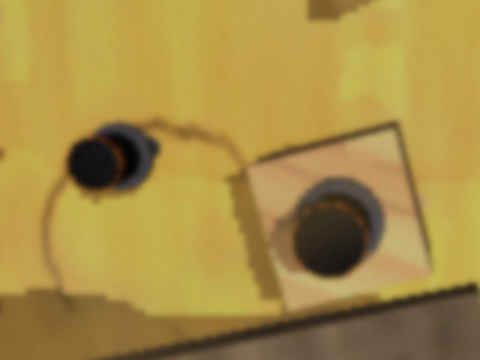

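The crop shows the larger black-knobbed pin in the wooden stand (centre about (330,240)) and the smaller look-alike at (95,165). The choice stands. Next I turn the gripper so it closes along jig y, with the camera away from the lid, and look at the post.

```bash
python3 -m creep '[[1,[0,-4.5,0],-1.7],[1,[0,-9,0],-3.4],[1,[4,-9,0],-5.1],[1,[8,-9,0],-6.8],[1,[12,-9,0],-8.5],[1,[16,-9,0],-10.2],[1,[16,-9,0],-11.9],[1,[16,-8,0],-13.6],[1,[16,-7,0],-15.3],[1,[16,-6,0],-17],[1,[16,-6,0],-18.7],[1,[16,-6,0],-19.4]]'
python3 -m creep '[[1,[0,0,0],0],[1,[0,0,0],0]]'
python3 - <<'E'
from h import *
snap('wrist','w1'); s=manip.read_state(); print(s['clock'],s['eef_pos'],s['eef_rot'],s['joints'])
E
```

```text
clock: 1.35
eef_pos: [490.0, 159.9, 219.1]
eef_rot: [-3.141, -0.001, -3.014]
wrist_force: [0.1, 0.6, 0.6]
finger_gap: 93.6
finger_force: 0.0
clock: 1.55
eef_pos: [489.9, 160.0, 219.3]
eef_rot: [-3.142, -0.0, -3.022]
wrist_force: [0.3, -0.9, -0.0]
finger_gap: 93.6
finger_force: 0.0
1.6 [489.9179659  159.99251331 219.39747864] [ 3.14158522e+00 -1.37197448e-04 -3.02142463e+00] [ 2.44563782e-01  2.22894025e-01  1.61812362e+00  2.53170132e-05
  1.30071023e+00 -1.44640732e+00]
```

View pics/w1.png

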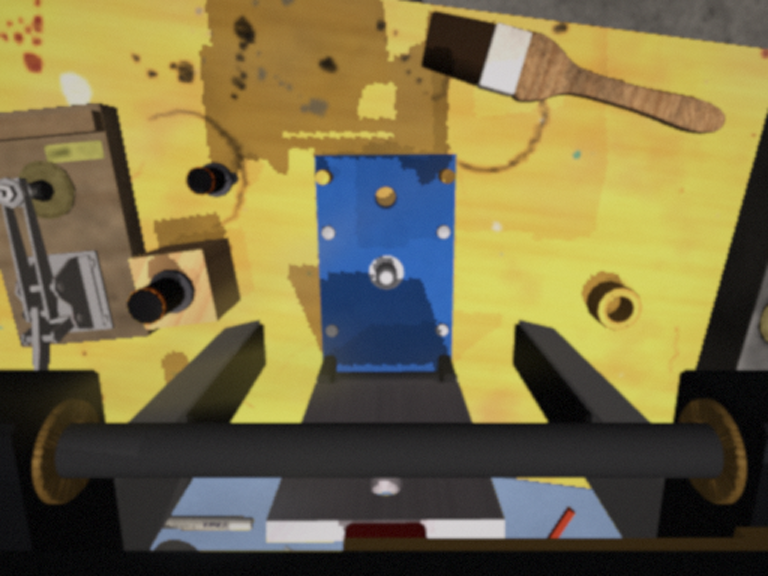

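The view shows the jig squared up: guide hole (386,196), post top (386,274), stops (323,177)/(447,177), sleeve rim (620,305), pin knob (150,302), lid upright below.

```bash
python3 - <<'E'
from h import *
d=np.load('pics/w1.npz');P={k:d[k] if k!='im' else 0 for k in d.files};P={k:(v if np.ndim(v) else float(v)) for k,v in P.items()}
S=manip.camera_params('scene');D=manip.camera_params('side')
q=lambda u,z:onz(P,np.array(u)/1.5,z).round(1)
hole=q((386,197),20);post=q((386.5,273),38)
print('hole',hole,'post',post,'yaw',np.degrees(np.arctan2(*(post-hole)[[1,0]])),np.linalg.norm((post-hole)[:2]))
print('corners',[q(u,20) for u in((316,155),(456,155),(323,372),(450,372))])
print('sleeve',q((620,306),24), tri([ray(P,np.array((620,306))/1.5),ray(S,np.array((301,386))/1.5),ray(D,np.array((327,293))/1.5)]))
print('pin',q((150,302),98))
print('post tri',tri([ray(P,np.array((386.5,273))/1.5),ray(S,np.array((411,330))/1.5),ray(D,np.array((353,322))/1.5)]))
print(shift(q((620,306),24)-np.array([489.9,160,24])))
E
```

```text
hole [447.1 151.8  20. ] post [498.7 158.4  38. ] yaw 7.288952323610131 52.020380621444865
corners [array([424. ,  99.2,  20. ]), array([412.1, 197.4,  20. ]), array([587.1, 119. ,  20. ]), array([575.2, 217.5,  20. ])]
sleeve [505.9 335.2  24. ] (array([508.6, 335.9,  20.7]), [2.2, 2.1, 1.5])
pin [520.2  19.7  98. ]
post tri (array([501.2, 159.7,  36. ]), [2.3, 1.8, 0.9])
[-3.69 17.2  -0.  ]
```

```bash
python3 -m creep '[[1,[-1,4.5,0],0],[1,[-2,9,2],0],[1,[-3,13,5],0],[1,[-3.7,17.2,8],0],[1,[-3.7,17.2,10],0],[1,[-3.7,17.2,10],0],[1,[-3.7,17.2,10],0],[1,[-3.7,17.2,10],0]]'
python3 - <<'E'
from h import *
P,im=snap('wrist','w2'); s=manip.read_state(); print(s['clock'],s['eef_pos'],s['eef_rot'])
print(proj(P,[505.9,335.2,24])*1.5, proj(P,s['eef_pos'])*1.5)
E
```

```text
clock: 2.4
eef_pos: [506.5, 334.8, 121.3]
eef_rot: [3.141, 0.002, -3.021]
wrist_force: [-0.2, -0.4, -0.4]
finger_gap: 94.1
finger_force: 0.0
2.45 [506.53542093 334.81765298 121.29201501] [ 3.14059803e+00  2.34514811e-03 -3.02079241e+00]
[391.35 288.9 ] [391.8 358.2]
```

View pics/w2.png

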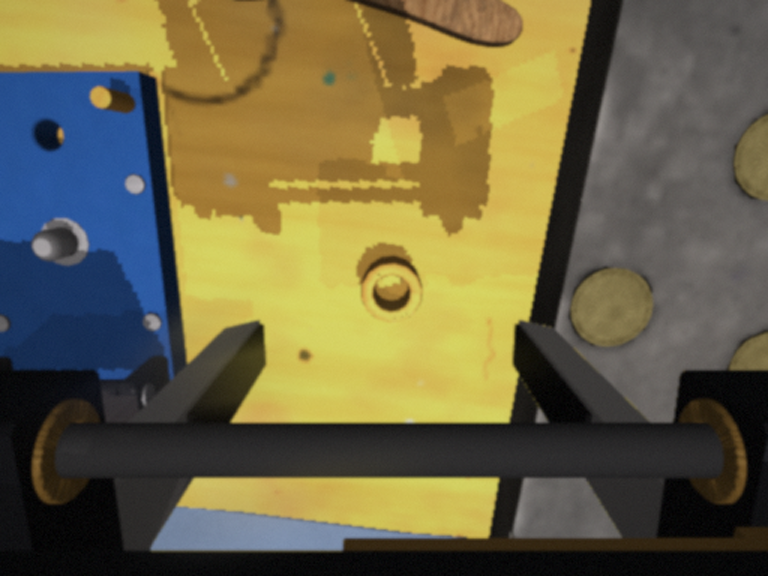

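The sleeve rim is centred at (391,290) against a predicted (391,289), so the position agrees and the TCP is over it. Descending and gripping.

```bash
python3 -m creep '[[1,[0,0,4],0],[1,[0,0,7],0],[1,[0,0,9],0],[1,[0,0,10.2],0],[1,[0,0,10.2],0],[1,[0,0,10.2],0],[-0.4,[0,0,10.2],0],[-0.6,[0,0,10.2],0],[-0.6,[0,0,10.2],0],[-0.6,[0,0,10.2],0],[-0.6,[0,0,10.2],0],[-0.6,[0,0,10.2],0]]' 25
python3 -m creep '[[-0.6,[0,0,0],0],[-0.6,[0,0,0],0],[-0.6,[0,0,-3],0],[-0.6,[0,0,-7],0],[-0.6,[0,0,-8],0],[-0.6,[0,0,-8],0],[-0.6,[0,0,-8],0],[-0.6,[0,0,-8],0]]'
python3 - <<'E'
from h import *
P,im=snap('wrist','w3'); s=manip.read_state(); print(s['clock'],s['eef_pos'],s['eef_rot'],s['finger_gap'])
E
```

```text
clock: 3.65
eef_pos: [505.7, 335.2, 17.5]
eef_rot: [-3.142, -0.0, -3.019]
wrist_force: [-0.6, 0.6, -0.0]
finger_gap: 49.6
finger_force: 0.0
clock: 4.45
eef_pos: [505.1, 334.8, 95.7]
eef_rot: [-3.141, -0.002, -3.019]
wrist_force: [-0.8, -0.0, -0.9]
finger_gap: 34.2
finger_force: 25.0
4.5 [505.19590601 334.91685929  95.87498315] [-3.14067416e+00 -2.25665564e-03 -3.01945327e+00] 34.01331545470147
```

View pics/w3.png

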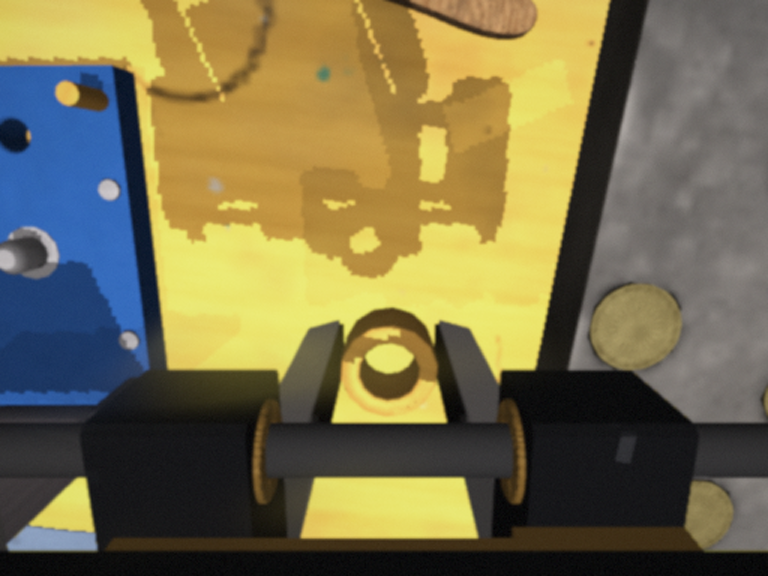

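```bash
cat >> h.py <<'E'
def load(t):
    d=np.load(f'pics/{t}.npz');return {k:(d[k] if d[k].ndim else float(d[k])) for k in d.files}
E
python3 - <<'E'
from h import *
w1,w2,w3=map(load,('w1','w2','w3'))
q=lambda P,u,z:onz(P,np.array(u)/1.5,z).round(1)
print('held',q(w3,(390,363),102.4))
# bright post-top / flange blobs
for n,w,box in (('w1',w1,(240,165,275,200)),('w2',w2,(18,143,62,182))):
    x0,y0,x1,y1=box;im=w['im'][y0:y1,x0:x1].astype(int)
    sat=im.max(2)-im.min(2)
    m=((sat<35)&(im.max(2)>60)).astype(np.uint8)
    k,l,st,c=cv2.connectedComponentsWithStats(m)
    i=1+st[1:,4].argmax(); print(n,st[i],c[i]+[x0,y0])
    for thr in(150,180,200):
        mm=(m*(im.max(2)>thr)).astype(np.uint8);k,l,st,c=cv2.connectedComponentsWithStats(mm)
        if k>1:
            i=1+st[1:,4].argmax();print(thr,st[i],c[i]+[x0,y0])
a=np.hstack([cv2.resize(w1['im'][160:205,232:282],None,fx=8,fy=8,interpolation=cv2.INTER_CUBIC),cv2.resize(w2['im'][140:185,15:65],None,fx=8,fy=8,interpolation=cv2.INTER_CUBIC)])
cv2.imwrite('pics/post.png',a[...,::-1])
E
```

```text
held [504.3 334.1 102.4]
w1 [  6   6  23  22 384] [257.203125   181.60416667]
150 [15  6 14 15 64] [264.4375 177.75  ]
180 [22  7  7 13 48] [265.4375     178.27083333]
200 [23  8  6 12 34] [266.         178.67647059]
w2 [  3   3  38  31 697] [ 39.50502152 161.86370158]
150 [24  3 17 21 91] [ 52.86813187 156.41758242]
```

View pics/post.png

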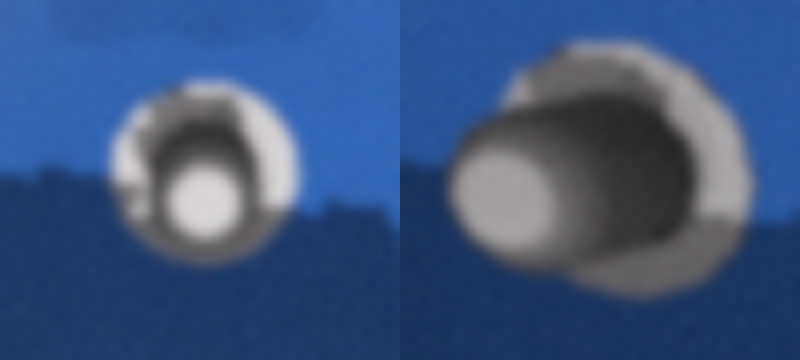

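Left: the post top disc at w1 (257.5,185.3) and flange centre (257.6,181.5). Right: the w2 top (27.6,164.7) and flange (43.4,161.4).

```bash
python3 - <<'E'
from h import *
w1,w2,w3=map(load,('w1','w2','w3'))
e=-.44
for w,t,f in((w1,(257.5,185.3),(257.6,181.5)),(w2,(27.6,164.7),(43.4,161.4))):
    print(onz(w,np.array(t)+e,38).round(1),onz(w,np.array(f)+e,20.5).round(1))
print('2-view top',tri([ray(w1,np.array((257.5,185.3))+e),ray(w2,np.array((27.6,164.7))+e)]),'sleeve 2view',tri([ray(w1,np.array((620,306))/1.5),ray(w2,np.array((391,290))/1.5)]))
s=manip.read_state();print(s['eef_pos'],shift(np.array([500,158.5,0])-[505.6,335,0]))
E
```

```text
[501.9 158.1  38. ] [501.5 158.1  20.5]
[501.8 157.4  38. ] [501.8 158.3  20.5]
2-view top (array([501.6, 158.1,  39.1]), [0.1, 0.1]) sleeve 2view (array([506.1, 335. ,  24.5]), [0.3, 0.3])
[505.19590601 334.91685929  95.87498315] [  2.71 -17.45   0.02]
```

```bash
python3 -m creep '[[-0.6,[1,-4.5,0],0],[-0.6,[2,-9,0],0],[-0.6,[2.55,-13.5,0],0],[-0.6,[2.55,-17,0],0],[-0.6,[2.55,-17.5,0],0],[-0.6,[2.55,-17.5,0],0],[-0.6,[2.55,-17.5,0],0],[-0.6,[2.55,-17.5,2],0],[-0.6,[2.55,-17.5,3.8],0],[-0.6,[2.55,-17.5,3.8],0],[-0.6,[2.55,-17.5,3.8],0],[-0.6,[2.55,-17.5,3.8],0]]'
python3 - <<'E'
from h import *
s=manip.read_state(); print(s['clock'],s['eef_pos'],s['eef_rot'],s['finger_gap'],s['wrist_force'])
print(shift(np.array([501.5,158.2,s['eef_pos'][2]])-s['eef_pos']))
E
```

```text
clock: 5.7
eef_pos: [502.1, 159.0, 60.3]
eef_rot: [3.141, 0.001, -3.019]
wrist_force: [0.6, -1.6, -1.3]
finger_gap: 34.2
finger_force: 25.0
5.7 [502.12978975 159.04873625  60.29330647] [ 3.14143147e+00  1.11339158e-03 -3.01866071e+00] 34.22049703447504 [ 0.62151981 -1.61121544 -1.30099605]
[ 0.07 -0.08 -0.  ]
```

```bash
python3 -m creep '[[-0.6,[0.05,-0.05,0],0],[-0.6,[0.05,-0.05,0.3],0],[-0.6,[0.05,-0.05,0.6],0],[-0.6,[0.05,-0.05,0.9],0],[-0.6,[0.05,-0.05,0.9],0]]'
```

```text
clock: 6.2
eef_pos: [501.1, 157.8, 49.9]
eef_rot: [-3.142, -0.001, -3.019]
wrist_force: [-0.0, 0.1, -1.0]
finger_gap: 33.8
finger_force: 25.0
```

```bash
python3 - <<'E'
from h import *
s=manip.read_state(); print(s['eef_pos'],s['wrist_force'])
E
```

```text
[501.07366256 157.79846515  49.94046685] [-0.01649211  0.08530911 -1.04118859]
```

```bash
python3 -m creep '[[-0.6,[0,0,0.4],0],[-0.6,[0,0,0.8],0],[-0.6,[0,0,1.1],0],[-0.6,[0,0,1.25],0],[-0.6,[0,0,1.3],0],[-0.6,[0,0,1.3],0],[-0.6,[0,0,1.3],0]]'
```

```text
clock: 6.9
eef_pos: [501.2, 157.8, 37.8]
eef_rot: [-3.142, -0.0, -3.019]
wrist_force: [-6.1, -0.3, 8.0]
finger_gap: 34.3
finger_force: 25.0
```

The sleeve is seated, with 8 N reaction at the expected height. Releasing and lifting clear.

```bash
python3 -m creep '[[0.2,[0,0,0],0],[0.2,[0,0,0],0],[0.2,[0,0,0],0],[0.2,[0,0,0],0],[0.2,[0,0,-2],0],[0.2,[0,0,-6],0],[0.2,[0,0,-10.5],0],[0.2,[0,0,-15],0],[0.2,[0,0,-19],0],[0.2,[0,0,-22],0],[0.2,[0,0,-23.7],0],[0.2,[0,0,-23.7],0]]'
python3 - <<'E'
from h import *
P,im=snap('wrist','w4'); s=manip.read_state(); print(s['clock'],s['eef_pos'],s['eef_rot'])
print('sleeve px if seated',proj(P,[501.8,158.1,44.5])*1.5,'post top',proj(P,[501.8,158.1,38])*1.5)
E
```

```text
clock: 8.1
eef_pos: [502.0, 158.0, 276.7]
eef_rot: [3.141, 0.004, -3.019]
wrist_force: [-0.4, -0.5, -0.8]
finger_gap: 56.4
finger_force: 0.0
8.15 [501.51301187 157.91106711 274.69858459] [ 3.14144087e+00  1.42909822e-03 -3.01939502e+00]
sleeve px if seated [390.   247.65] post top [390.  246.3]
```

View pics/w4.png

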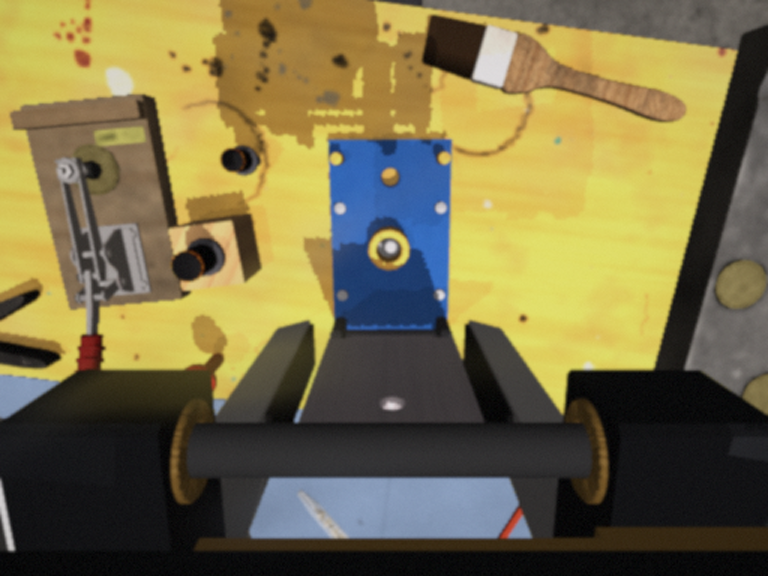

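The picture shows the sleeve concentric round the post at (389,248), as predicted when seated, and the lid upright. Next, the closed fingers go behind the lid.

```bash
python3 -m creep '[[-1,[-4,0,0],0],[-1,[-8.5,0,0],0],[-1,[-13,0,0],0],[-1,[-13,0,0],0],[-1,[-13,0,0],0],[-1,[-13,0,4],0],[-1,[-13,0,8],0],[-1,[-13,0,10.1],0],[-1,[-12,0,10.1],0],[-1,[-10.5,0,10.1],0],[-1,[-10,0,10.1],0],[-1,[-10,0,10.1],0]]' 20
python3 -m creep '[[-1,[2,0,0],0],[-1,[4.06,0,0.25],0],[-1,[5.4,0,0.7],0],[-1,[6.8,0,1.2],0],[-1,[8,0,2],0],[-1,[9.1,0,2.9],0],[-1,[10.1,0,3.9],0],[-1,[11,0,5.1],0],[-1,[11.6,0,6.3],0],[-1,[12.2,0,7.7],0],[-1,[12.5,0,9],0],[-1,[12.5,0,9],0]]'
python3 - <<'E'
from h import *
P,im=snap('scene','s5'); s=manip.read_state(); print(s['clock'],s['eef_pos'],s['wrist_force'],s['finger_gap'])
E
```

```text
clock: 9.35
eef_pos: [599.8, 170.1, 174.2]
eef_rot: [3.142, 0.001, -3.019]
wrist_force: [0.4, 0.0, -0.6]
finger_gap: 0.0
finger_force: 0.0
clock: 10.55
eef_pos: [475.8, 154.7, 82.5]
eef_rot: [-3.141, -0.002, -3.019]
wrist_force: [0.1, -0.0, 0.5]
finger_gap: 0.5
finger_force: 0.0
10.6 [476.46090853 154.8116615   83.41667093] [0.0356192  0.11510947 0.60398277] 0.4699514245094224
```

View pics/s5.png

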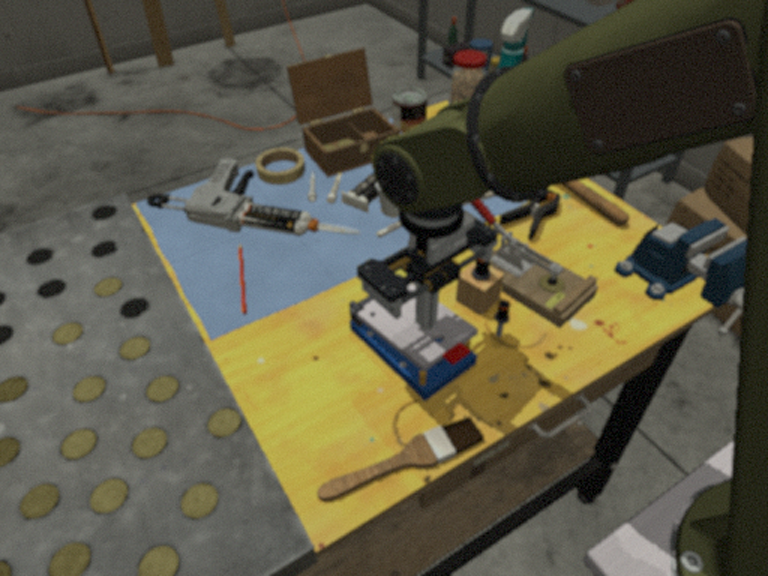

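The lid is nearly shut, with the fingers resting on it at about (430,310). Pressing down the last 15 mm.

```bash
python3 -m creep '[[-1,[0.1,0,0.6],0],[-1,[0.2,0,1.1],0],[-1,[0.2,0,1.4],0],[-1,[0.2,0,1.5],0],[-1,[0.2,0,1.6],0],[-1,[0.2,0,1.6],0],[-1,[0.2,0,1.6],0]]'
```

```text
clock: 11.3
eef_pos: [474.7, 154.6, 68.6]
eef_rot: [3.142, 0.0, -3.019]
wrist_force: [-7.3, -2.7, 17.5]
finger_gap: 0.5
finger_force: 8.9
```

```bash
python3 -m creep '[[-1,[0,0,-3],0],[-1,[0,0,-7],0],[-1,[0,0,-11],0],[0.3,[-1,-2,-13.3],0],[0.3,[-2,-6,-13.3],0],[0.3,[-2.9,-10,-13.3],0],[0.3,[-2.9,-13,-13.3],0],[0.3,[-2.9,-14,-13.3],0],[0.3,[-2.9,-14,-13.3],0],[0.3,[-2.9,-14,-13.3],0],[0.3,[-2.9,-14,-13.3],0],[0.3,[-2.9,-14,-13.3],0]]'
python3 - <<'E'
from h import *
P,im=snap('wrist','w6'); s=manip.read_state(); print(s['clock'],s['eef_pos'],s['eef_rot'])
w1,w4=load('w1'),load('w4')
print('pin w1,w4',tri([ray(w1,np.array((150,301))/1.5),ray(w4,np.array((188,265))/1.5)]))
E
```

```text
clock: 12.5
eef_pos: [520.3, 20.2, 200.5]
eef_rot: [3.142, 0.0, -3.018]
wrist_force: [-0.7, 0.9, -0.7]
finger_gap: 61.0
finger_force: 0.0
12.55 [520.30037151  19.974385   200.50593085] [ 3.14157170e+00  7.97124964e-05 -3.01823323e+00]
pin w1,w4 (array([529.5,   6.6,  68.8]), [0.3, 0.3])
```

View pics/w6.png

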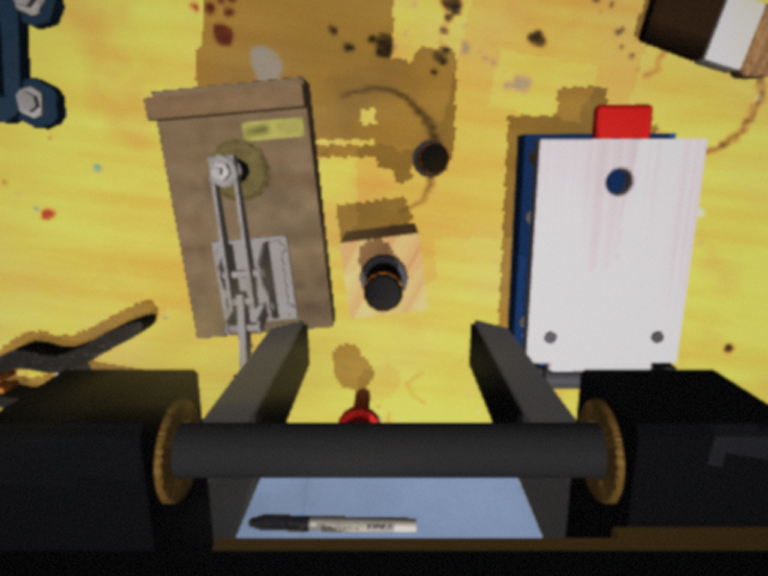

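That picture shows the knob top at about (383,291), the lid shut, its hole at (620,182) and the red tab at (623,122). It was my 11th view, one over the limit of 10, because I lost count. I'll view no more and measure the rest numerically.

```bash
python3 - <<'E'
from h import *
w6,w1=load('w6'),load('w1')
def blob(w,box,f):
    x0,y0,x1,y1=box;hsv=cv2.cvtColor(w['im'],cv2.COLOR_RGB2HSV)[y0:y1,x0:x1].astype(int)
    m=cv2.morphologyEx(f(hsv).astype(np.uint8),cv2.MORPH_OPEN,np.ones((2,2)))
    c=max(cv2.findContours(m,cv2.RETR_EXTERNAL,cv2.CHAIN_APPROX_NONE)[0],key=cv2.contourArea)
    (x,y),r=cv2.minEnclosingCircle(c);M=cv2.moments(c)
    return np.array([M['m10']/M['m00']+x0,M['m01']/M['m00']+y0]),(x+x0,y+y0,r),cv2.boundingRect(c)
h,c,b=blob(w6,(398,108,428,134),lambda a:a[...,2]<130);print('lid hole',h,c,b,onz(w6,h,54))
for t in(45,55,70):
    k,c,b=blob(w6,(232,165,280,212),lambda a:a[...,2]<t);print('knob6',t,k,c,b)
    k1,c1,b1=blob(w1,(80,175,135,220),lambda a:a[...,2]<t);print('knob1',t,k1,c1,b1)
g=cv2.cvtColor(w6['im'],cv2.COLOR_RGB2GRAY);print(g[172:210:2,238:276:2])
for u in((383/1.5,291/1.5),):print(onz(w6,u,98))
E
```

```text
lid hole [413.44247788 121.65265487] (413.5, 121.5, 9.300638198852539) (7, 5, 18, 18) [447.80862865 152.6479744   54.        ]
knob6 45 [254.6660595  193.30115361] (256.0, 195.0, 11.401854515075684) (13, 20, 23, 20)
knob1 45 [ 97.21508665 204.81957187] (97.26530647277832, 205.13265228271484, 11.11114501953125) (7, 20, 22, 21)
knob6 55 [255.59435028 189.11723164] (256.0, 188.5, 17.755380630493164) (12, 6, 24, 36)
knob1 55 [113.62529719 193.25487399] (113.79611587524414, 194.54126167297363, 13.578158378601074) (21, 7, 23, 27)
knob6 70 [255.75112693 188.33428233] (256.0, 188.5, 17.9514217376709) (11, 6, 26, 36)
knob1 70 [106.49312821 198.288     ] (107.5, 199.0, 22.8090877532959) (6, 6, 44, 35)
[[162 113 107 101  74  47  40  40  42  41  42  42  45  79 146 181 178 176
  168]
 [162 112 104  74  42  40  43  37  37  37  38  42  45  63  89 158 178 174
  168]
 [179 132  83  46  45  38  29  13  11  11  11  23  36  46  79  97 158 167
  169]
 [187 150  52  41  39  16   7  11  10   5   5   2   9  40  83  82 129 165
  176]
 [192 150  53  41  21   9  10  18  21  25  18   7   6  22  74  85 107 167
 
[... 481 characters left out ...]
186
  185]
 [183 180 128  32  29  33  37  37  39  37  39  40  42  43  39 116 181 187
  183]
 [180 178 131  31  31  34  33  39  39  38  41  42  42  45  39 128 185 184
  180]
 [181 177 140  43  31  34  37  38  37  39  40  43  44  42  48 144 184 183
  178]
 [178 181 178 105  35  36  38  39  42  40  43  46  47  44  86 175 184 181
  178]
 [177 184 194 161  61  40  41  42  45  42  43  44  47  61 150 184 182 178
  181]
 [179 190 193 189 143  78  43  40  42  44  43  47  74 137 182 183 181 180
  183]
 [185 194 195 194 190 174 120  71  67  69  82 127 169 185 185 182 179 182
  187]
 [191 192 193 192 193 192 185 173 167 168 178 185 186 184 183 182 182 185
  187]]
[522.48662983  16.17841908  98.        ]
```

```bash
python3 - <<'E'
from h import *
w6,w1,S,D=load('w6'),load('w1'),manip.camera_params('scene'),manip.camera_params('side')
print(tri([ray(w1,(97.5,204.5)),ray(w6,(255.3,194))]),onz(w1,(97.5,204.5),98))
print(shift(np.array([522.4,16.2,79])-manip.read_state()['eef_pos']))
E
python3 -m creep '[[-0.15,[-0.17,-0.4,3],0],[-0.15,[-0.17,-0.4,6],0],[-0.15,[-0.17,-0.4,8],0],[-0.15,[-0.17,-0.4,8],0],[-0.15,[-0.17,-0.4,8],0],[-0.15,[-0.17,-0.4,8],0]]'
```

```text
(array([523.7,  16.3,  95.4]), [0.6, 0.6]) [523.39642748  17.5459552   98.        ]
[-0.16 -0.4  12.15]
clock: 13.15
eef_pos: [523.2, 15.5, 121.8]
eef_rot: [-3.141, 0.002, -3.019]
wrist_force: [-0.6, -0.1, 0.6]
finger_gap: 40.0
finger_force: 0.0
```

Knob top measured at z 95 ± 3 mm (98 expected), which agrees. Descending to grip.

```bash
python3 -m creep '[[-0.15,[0,0,1.5],0],[-0.15,[0,0,3],0],[-0.15,[0,0,4],0],[-0.15,[0,0,4.1],0],[-0.15,[0,0,4.1],0],[-0.8,[0,0,4.1],0],[-0.8,[0,0,4.1],0],[-0.8,[0,0,4.1],0],[-0.8,[0,0,4.1],0],[-0.8,[0,0,4.1],0],[-0.8,[0,0,4.1],0]]' 50
```

```text
clock: 14.25
eef_pos: [522.8, 15.5, 80.0]
eef_rot: [3.142, 0.001, -3.019]
wrist_force: [-1.9, 1.0, 4.8]
finger_gap: 21.5
finger_force: 50.0
```

```bash
python3 -m creep '[[-0.8,[0,0,-1],0],[-0.8,[0,0,-4],0],[-0.8,[0,0,-8],0],[-0.8,[0,0,-10],0],[-0.8,[0,0,-10],0],[-0.8,[0,0,-10],0]]'; python3 - <<'E'
from h import *
s=manip.read_state();p=s['eef_pos'];print(p)
# target: hover 40 mm to jig +x of the hole, tip well above lid
t=np.array([447.4+39.7,151.9+4.8,p[2]]);print(shift(t-p))
E
```

```text
clock: 14.85
eef_pos: [522.3, 15.3, 179.0]
eef_rot: [-3.142, -0.0, -3.019]
wrist_force: [-0.3, -0.5, -0.8]
finger_gap: 21.5
finger_force: 50.0
[522.26952723  15.31445247 178.99836746]
[ 1.77 14.46 -0.  ]
```

```bash
python3 -m creep '[[-0.8,[0.5,4,0],0],[-0.8,[1,8,0],0],[-0.8,[1.75,12,0],0],[-0.8,[1.75,14.4,0],0],[-0.8,[1.75,14.4,0],0],[-0.8,[1.75,14.4,0],0],[-0.8,[1.75,14.4,0],0]]'; python3 - <<'E'
from h import *
P,im=snap('wrist','w7'); s=manip.read_state(); p=s['eef_pos'];print(s['clock'],p)
u=proj(P,[447.4,151.9,54]);print('pred hole',u,'pred pin top',proj(P,[p[0],p[1],p[2]+19]))
x,y=u.astype(int);hsv=cv2.cvtColor(im,cv2.COLOR_RGB2HSV)
x0,y0=x-24,y-24;v=hsv[y0:y+24,x0:x+24,2]
print(v[::3,::3])
for t in(90,110,130):
    cs=[c for c in cv2.findContours((v<t).astype(np.uint8),cv2.RETR_EXTERNAL,cv2.CHAIN_APPROX_NONE)[0] if cv2.contourArea(c)>60]
    for c in cs:
        e=cv2.fitEllipse(c);k=np.array(e[0])+[x0,y0];print(t,k,e[1:],onz(P,k,54).round(1))
# knob in hand
g=hsv[...,2];a=proj(P,[p[0],p[1],p[2]+19]).astype(int);print(g[a[1]-24:a[1]+24:3,a[0]-30:a[0]+30:3])
E
```

```text
clock: 15.55
eef_pos: [487.6, 155.3, 178.7]
eef_rot: [-3.141, -0.001, -3.02]
wrist_force: [-0.5, -1.3, -1.2]
finger_gap: 21.3
finger_force: 50.0
15.6 [487.69424982 155.17484808 178.88050657]
pred hole [262.2 140.8] pred pin top [261.2 254.2]
[[134 137 132 131 148 160 154 151 157 154 154 136 137 139 136 139]
 [133 138 132 131 135 152 146 134 139 139 177 145 140 140 157 153]
 [134 135 130 130 133 139 133 133 139 148 219 219 215 210 216 219]
 [134 138 132 133 135 140 136 135 137 137 158 193 197 148 152 190]
 [134 136 133 133 133 140 137 133 138 138 136 134 135 139 136 137]
 [136 139 135 133 132 140 129 118 123 120 131 136 136 140 135 138]
 [135 139 137 134 135 129 132 137 139 141 122 141 146 203 180 165]
 [138 140 137 136 133  87 137 140 138 142 103 182 221 220 223 221]
 [138 140 136 135 131  81 121 139 142 139  65 149 223 221 221 222]
 [138 140 136 134 134  91  73  80  86  59  86 170 222 222 222 223]
 [141 140 138 134 134 115  93  90  88  91 104 212 221 221 222 222]
 [140 139 138 134 135 139 116  88  87 100 201 223 223 222 223 222]
 [139 138 137 130 132 138 135 132 137 142 214 222 222 
[... 1103 characters left out ...]
  26  26
   27  47]
 [ 41  37  33  31  31  29  28  31  30  30  27  27  25  25  26  26  25  23
   22  38]
 [ 34  32  32  38  35  35  27  29  41  36  26  21  25  22  22  21  24  22
   20  24]
 [ 31  29  56  43  34  37  38  39  40  33  22  22  19  21  18  19  39  30
   12  19]
 [ 25  21  92 129  32  37  35  38  36  33  20  17  14  17  15  24 146  36
   13  14]
 [ 20  16 127 209  64  31  33  34  35  36  29  13  13  14  15 109 213  62
   12  13]
 [ 16  14 159 220 188  72  31  30  32  31  32  28  13  23  96 215 221  84
    8   7]
 [  9  15 145 181 179 173 101  28  32  33  29  30  61 113 153 156 155  65
   11  10]
 [  9  13  72  79  78  78  78  75  77  93  84  74  78  80  79  80  80  54
   11  10]]
```

```bash
python3 -m creep '[[-0.8,[2,0.1,0],0],[-0.8,[4.1,0.1,0],0],[-0.8,[4.1,0.1,0],0],[-0.8,[4.1,0.1,2],0],[-0.8,[4.1,0.1,4.3],0],[-0.8,[4.1,0.1,4.5],0],[-0.8,[4.1,0.1,4.5],0],[-0.8,[4.1,0.1,4.5],0],[-0.8,[4.1,0.1,4.5],0]]'; python3 - <<'E'
from h import *
s=manip.read_state();p=s['eef_pos'];print(p,s['wrist_force'],shift(np.array([446.9,151.2,p[2]])-p))
E
```

```text
clock: 16.5
eef_pos: [447.4, 152.2, 135.4]
eef_rot: [3.141, 0.001, -3.02]
wrist_force: [-0.2, -0.3, -0.2]
finger_gap: 21.2
finger_force: 50.0
[447.36250649 152.20440001 135.38404238] [-0.17911712 -0.33142164 -0.2016352 ] [ 0.06 -0.09 -0.  ]
```

```bash
python3 -m creep '[[-0.8,[0.05,-0.09,0],0],[-0.8,[0.05,-0.09,0.3],0],[-0.8,[0.05,-0.09,0.6],0],[-0.8,[0.05,-0.09,0.9],0],[-0.8,[0.05,-0.09,1.2],0],[-0.8,[0.05,-0.09,1.2],0]]'
```

```text
clock: 17.1
eef_pos: [446.2, 151.2, 122.0]
eef_rot: [-3.142, -0.001, -3.019]
wrist_force: [0.4, -0.1, -0.5]
finger_gap: 21.2
finger_force: 50.0
```

```bash
python3 -m creep '[[-0.8,[0,0,0.6],0],[-0.8,[0,0,1.2],0],[-0.8,[0,0,1.8],0],[-0.8,[0,0,2.3],0],[-0.8,[0,0,2.6],0],[-0.8,[0,0,2.9],0],[-0.8,[0,0,3.2],0],[-0.8,[0,0,3.2],0]]'
```

```text
clock: 17.9
eef_pos: [446.3, 151.2, 90.2]
eef_rot: [-3.142, -0.0, -3.019]
wrist_force: [-0.3, 0.6, -1.6]
finger_gap: 21.0
finger_force: 50.0
```

The tip is in the base hole with no contact force. Seating the collar next.

```bash
python3 -m creep '[[-0.8,[0,0,0.4],0],[-0.8,[0,0,0.8],0],[-0.8,[0,0,1.1],0],[-0.8,[0,0,1.25],0],[-0.8,[0,0,1.35],0],[-0.8,[0,0,1.4],0],[-0.8,[0,0,1.4],0]]' 60
```

```text
clock: 18.6
eef_pos: [446.6, 151.2, 78.2]
eef_rot: [-3.142, 0.001, -3.019]
wrist_force: [-12.6, -4.3, 29.0]
finger_gap: 21.0
finger_force: 60.0
```

```bash
python3 -m creep '[[-0.8,[0,0,0],0],[-0.8,[0,0,0],0],[-0.8,[0,0,0],0],[-0.8,[0,0,0],0],[-0.8,[0,0,0],0],[-0.8,[0,0,0],0],[-0.8,[0,0,0],0],[-0.8,[0,0,0],0]]'
```

```text
clock: 19.4
eef_pos: [446.6, 151.3, 78.2]
eef_rot: [-3.142, 0.001, -3.019]
wrist_force: [-13.0, -3.4, 28.6]
finger_gap: 21.2
finger_force: 60.0
```

Stable: the height matches a seated collar (TCP 78 mm), with 29 N down and a 60 N grip.

```bash
python3 -c "
from cell import manip
print(manip.sign_off())"
```

```text
the job is handed in; nothing more can be done
None
```

The job is handed in at about 19 s: the sleeve is on the post, the lid is shut, and the pin is in to its collar, still gripped and pressed down with about 29 N (seating judged from height and force readings, not a final picture; I viewed 11 pictures, one over the limit of 10).

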